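# Clamp a sample-tube rack with the knob under the stage

### The job

Stand the blue rack with the orange caps upright in the marked bay on the raised stage and let go of it. Then swing the red-winged knob under the stage's front edge (from the robot's left to its right) until the jaw has pushed the rack against the steel fence and holds it there snugly, with about 10 N; more than 20 N cracks the tubes. Take the hand away, and leave the other rack and the other loose things where they are.

Things in the scene. Friction and masses are not known exactly. Their poses are not given: they have to be found in the camera images.
- rack: The blue rack with orange caps; this is its origin, at the centre of its underside; x along its 90 mm, z up
- rack_handle (a point): The blue rack with orange caps: 90 x 60 mm in plan, block 46 mm high, caps to 70 mm; upright carrying handle along its middle: plate 70 mm long (along the rack's x), 10 mm thick, top 112 mm above the underside. This point is on the handle, over the rack's centre, 98 mm above the underside; z up. Loose, 0.15 to 0.25 kg
- stage: Fixed grey stage on white side panels, open to the front: deck 200 (x) x 240 (y) mm, its top 130 mm above the table, 12 mm thick. Origin on the table under the deck's centre; its -x is the front (towards the robot), y to the left, z up. It is placed anew, with some yaw, each time
- fence: Steel fence fixed on the left of the deck, 90 x 14 x 36 mm high; origin at the centre of its underside. Its face towards the bay is 7 mm to its -y side. Axes as the stage's
- bay (a point): Middle of the yellow outline on the deck's top surface, where the rack's centre is set down, its long side along the stage's x (either way round). It is 37 mm from the fence's face, so the rack has 7 mm to go to the fence. On the other (-y) side the jaw's rubber pad (70 mm long, 5 to 35 mm above the deck) waits 6 to 27 mm from the rack. Axes as the stage's
- knob_axis (a point): Point on the knob's upright axis under the deck, 25 mm behind the deck's front edge, 98 mm above the table. Black hub, radius 26 mm. Turning it free takes about 0.85 N m (8 to 10 N at the wing); jaw force adds 0.045 N m per newton: 10 N on the jaw adds about 5 N at the wing. Sliding the rack along the deck takes 1 to 3 N of jaw force, felt before the rack meets the fence
- knob_wing (a point): Middle of the knob's red wing, 88 mm from the axis, in front of the deck's edge and free above. The wing is an upright plate 12 mm thick, 24 mm high (12 mm above and below this point), from 65 to 105 mm out along the line through the axis; a 14 mm wide black arm joins it to the hub
- knob (a joint): Knob angle, rad: 0 open, wing 0.5 rad to the left (+y) of the stage's front; grows anticlockwise from above as the wing swings right; ends at 1.1; stays where left. Moves the jaw 45 mm per rad, but the jaw's reach is reset by hand each time (+-8 mm, not measured): it clamps somewhere from 0.45 to 0.95. The pad is sprung: with the rack on the fence 0.01 rad adds about 0.9 N
- other_rack_handle (a point): The other rack, white with green caps: the same shape and the same point. Leave alone
- jar: Closed clear jar, 76 mm across, 85 mm high, loose; origin at the centre of its underside. Leave alone
- stapler: Black stapler, 130 x 34 x 45 mm, loose; origin at the centre of its underside, x along it. Leave alone
- cup: White open cup, 68 mm across, 70 mm high, loose; origin at the centre of its underside. Leave alone
- carton: Small red carton, 70 x 50 x 45 mm, loose; origin at the centre of its underside. Leave alone
Not all that is in view belongs to the job. Leave any pink look-alike of the rack alone.

How it is judged:
On the way, in this order (a step that is already met when the one before it is completed fails the run):
1. the blue rack stands upright in the bay and is let go (x of rack_handle in the frame of bay between -0.02 and 0.02 m and y of rack_handle in the frame of bay between -0.022 and 0.022 m and z of rack_handle in the frame of bay between 0.092 and 0.104 m and angle between the x axis of rack_handle and the x axis of bay, either way round below 0.2 rad and angle between rack_handle's own z axis and vertical below 0.1 rad and contact force between the fingers and rack below 0.1 N), for 0.2 s.
2. the jaw holds the rack against the fence with 5 to 17 N (contact force between rack and fence between 5 and 17 N), for 0.2 s.
At the end, for the whole second after the job is handed in: The blue rack stands upright on the deck within 20 mm of the bay's middle along and 22 mm across, square to it within 0.2 rad, and is held against the fence with 5 to 17 N, the hand away (all of step 2 and x of rack_handle in the frame of bay between -0.02 and 0.02 m and y of rack_handle in the frame of bay between -0.022 and 0.022 m and z of rack_handle in the frame of bay between 0.092 and 0.104 m and angle between the x axis of rack_handle and the x axis of bay, either way round below 0.2 rad and angle between rack_handle's own z axis and vertical below 0.1 rad); the robot touches nothing.
It fails at once if the rack is pressed against the fence with more than 20 N (contact force between rack and fence above 20 N).
It fails at once if the blue rack is tipped by more than 0.5 rad (angle between rack_handle's own z axis and vertical above 0.5 rad).
It fails at once if the other rack or another loose thing is moved by more than 20 mm (distance of any of other_rack_handle, jar, stapler, cup, carton from where it was at the start of the episode above 0.02 m).
It also fails if it takes over 72 s, if anything falls off the work surface, if the arm or the gripper's body presses on something with over 40 N, if the wrist force passes 120 N, or if a joint passes its speed limit or range.

### The arm

A 6-joint arm with a two-finger parallel gripper is mounted at the origin on the work surface. World frame = base frame: x ahead of the robot, y to its left, z up, the work surface at z = 0. Lengths are in m, angles in rad, forces in N, time in s.
With the tool pointing down it reaches from about 0.35 to 0.725 m from the base axis. Payload 6 kg.
Tool frame: the origin (TCP) lies between the finger pads; the fingertips stand 22 mm ahead of it and the grasp point (between the pads) lies 3 mm ahead of it; z points along the fingers, y is the direction in which the jaws open and shut (so a half turn about z gives the same grasp; the last joint's range is limited). The gripper opens to 85 mm and grips with 20 to 120 N. Pads are 22 mm wide; open, the fingers measure 114 mm over their backs; the gripper's body (76 mm by 85 mm) begins 54 mm behind the grasp point. The pads swing forward as they close: fully open they stand 13 mm farther back than shut.
Start: joints at [-0.915, 0.04, 0.085, 0, -1.615, -0.334], TCP at [0.19, -0.569, 0.253] pointing down, gripper open.
Joint ranges: [-2.56, 2.56], [-1.29, 2.01], [-1.08, 1.49], [-3.29, 1.98], [-2.81, -0.18], [-2.99, 2.99]. Speed limits (rad/s): [2.57, 2.57, 3.01, 3.14, 3.14, 3.14].

### API

Orientations are given as a rotation vector (axis times angle).
In Python, from rig import manip, cams, spotter gives the robot as it stands. The module is installed in compiled form; this text tells all that it offers.
- The arm moves only by the tool send_rows, never from a script. Its argument "deltas" is one flat list of numbers, 7 for each row, row after row: the finger opening in mm, from 0 to 85.4, then the shift along the tool's x, y, z in mm, then the turn, a rotation vector about the tool's x, y, z in rad. In form: [grip, dx, dy, dz, wx, wy, wz, grip, dx, dy, dz, wx, wy, wz, ...]. A call has 1 to 5 rows; each row shifts and turns the commanded pose from where the row before left it, along the tool's axes as they then stand; what a row does not reach is not made up. A row lasts 1/12 s, in which the tool goes at most 41.7 mm and 7.16 degrees, less where a joint would pass 70% of its speed; a pose out of reach is approached as far as the arm can. A call is refused whole if a number of a shift passes 41.7 or a number of a turn 0.125, either way. A call with a gripper value outside its range is refused whole. The fingers move at their own pace and stop on an object; "grip_force" is the grip in N (left out, the last holds). Time passes only in rows, so rows that do not move let the fingers close. It gives the time, the measured TCP pose, the force and the opening at its end, in the units of the state.
- manip.observe(): the state, without advancing time (a new reading comes with each control period).
- cams.capture(name): name is "scene" or "top"; returns a dict with "pixels" (480x640x3 uint8, red, green, blue), "camera_matrix" (3x3 intrinsics, pixels), "dist" ([k1, k2, p1, p2, k3] as OpenCV has them; the pictures are not rectified), "rvec" (rotation vector, rad) and "tvec" (3), from world to camera coordinates, as OpenCV has them. Camera axes: x right, y down, z forward; pixel columns grow to the right and rows downward; lengths in m; the calibration is good to about 2 mm. A picture is of the moment at which its call begins. There is no depth.
- manip.job_done(): hands the job in, once; it reports no verdict.
Trained networks look in a picture, given as the dict that the camera call returned (one of the last four; its "shot" number tells which), for a name from the list of things; names that differ only in an ending like _2 or _b are one class to them, and where a whole thing is asked for, a point or a joint stands for the part that bears it (a point fixed in the world has none). Each returns a list of dicts, best first, with "score" (0 to 1); they miss things now and then, are a little off and sometimes report something else, mostly with a low value. They report only what shows in the picture. A call takes as long as a camera call. They do not tell look-alikes from the thing itself.
- spotter.masks_of(picture, thing): "pixels" (480x640 bool, what is visible of it) and "bbox" ([left, top, width, height] in pixels, round what is visible of it).
The state is a dict: "t": time; "joints": joint angles; "joint_velocities": joint speeds; "joint_torque": joint torques, N m; "position": TCP position; "orientation": TCP orientation; "ft_force": force on the tool from outside, world axes, zero at the start; "torque": the same for the moment, N m; "grip_width": finger opening in m.
Only numpy, scipy, OpenCV 4.12 (cv2) and the standard library are available. Lean on these libraries where they do the work, as an engineer would, in place of code of your own. Each camera call takes 0.05 s, during which the arm holds its last target.

## Working session

There is one attempt and no reset: what is moved stays moved. The work goes in short steps, Python scripts to look and compute and a tool call to move; the robot and the scene stay as the last step left them, time stands still between calls to the robot, and variables do not carry over. Pictures are saved under pics/ and viewed, and the job is handed in when it is done.

Besides the shell and the picture viewer there is one more tool, called after "Request:" as name(argument=value, ...) on one line, values as JSON. send_rows: Moves the arm, as the interface text tells. Its arguments: {"type":"object","properties":{"deltas":{"type":"array","items":{"type":"number"}},"grip_force":{"type":"number"}},"required":["deltas"]}

```bash
mkdir -p pics; ls; cat > h.py <<'E'
import numpy as np, cv2
from rig import manip, cams, spotter
def save(p,name,crop=None,scale=1):
    im=p["pixels"][:,:,::-1]
    if crop: x0,y0,x1,y1=crop; im=im[y0:y1,x0:x1]
    if scale!=1: im=cv2.resize(im,None,fx=scale,fy=scale,interpolation=cv2.INTER_CUBIC)
    cv2.imwrite("pics/"+name,im)
def cal(p): return np.array(p["camera_matrix"],float),np.array(p["dist"],float),np.array(p["rvec"],float),np.array(p["tvec"],float)
def ray(p,uv):
    K,d,r,t=cal(p); R=cv2.Rodrigues(r)[0]
    n=cv2.undistortPoints(np.array([[uv]],float),K,d)[0,0]
    return -R.T@t.ravel(), R.T@np.array([n[0],n[1],1.])
def onz(p,uv,z):
    c,d=ray(p,uv); return c+d*(z-c[2])/d[2]
def proj(p,X):
    K,d,r,t=cal(p); return cv2.projectPoints(np.array(X,float).reshape(-1,3),r,t,K,d)[0].reshape(-1,2)
def tri(p1,u1,p2,u2):
    c1,d1=ray(p1,u1);c2,d2=ray(p2,u2)
    A=np.stack([d1,-d2],1); s=np.linalg.lstsq(A,c2-c1,rcond=None)[0]
    a=c1+d1*s[0];b=c2+d2*s[1]; return (a+b)/2,np.linalg.norm(a-b)
E
python3 - <<'E'
from h import *
import pickle
s=manip.observe();print(s)
P={}
for n in("scene","top"):
    p=cams.capture(n);P[n]=p;save(p,n+"0.png")
    for th in("rack","rack_handle","stage","fence","knob","knob_wing","other_rack_handle","jar","stapler","cup","carton"):
        try:print(n,th,[(round(m["score"],2),m["bbox"]) for m in spotter.masks_of(p,th)][:4])
        except Exception as e:print(th,e)
pickle.dump(P,open("P0.pkl","wb"))
E
```

```text
pics
{'t': 0.0, 'joints': array([-9.15321646e-01,  4.08014317e-02,  8.37835659e-02, -4.30262501e-04,
       -1.61551890e+00, -3.33709543e-01]), 'joint_velocities': array([-0.00037044, -0.0006296 , -0.00203189,  0.00027746, -0.00086682,
       -0.00068351]), 'joint_torque': array([ 1.46041948e-04, -3.68206644e+01,  3.47421169e+01,  6.93245396e+00,
       -5.28055054e-03,  2.63476613e-05]), 'position': array([ 0.18972151, -0.56889824,  0.25227628]), 'orientation': array([ 5.03207289e-01, -3.10057510e+00, -2.72636194e-03]), 'ft_force': array([-0.76536085,  0.58492558,  0.90129215]), 'torque': array([-0.00974672, -0.01583606, -0.00675536]), 'grip_width': 0.08535322951192083}
scene rack [(0.75, [397.4, 245.4, 35.6, 38.3]), (0.66, [324.8, 197.3, 25.5, 46.2])]
scene rack_handle [(0.9, [399.4, 244.8, 33.0, 43.5]), (0.79, [321.4, 199.7, 30.7, 39.1])]
scene stage [(0.74, [251.1, 223.6, 89.7, 99.3])]
scene fence [(0.65, [314.2, 244.6, 9.7, 33.4])]
scene knob [(0.68, [398.4, 242.4, 35.6, 44.2]), (0.55, [297.0, 221.7, 9.2, 14.8])]
scene knob_wing []
scene other_rack_handle [(0.78, [377.8, 203.7, 
[... 399 characters left out ...]
0.8, [278.9, 275.3, 27.5, 34.1]), (0.6, [211.3, 212.9, 23.7, 28.6]), (0.23, [451.2, 280.0, 20.6, 19.7])]
top rack_handle [(0.86, [279.1, 279.9, 27.4, 29.6]), (0.68, [213.7, 208.3, 21.8, 34.7])]
top stage [(0.66, [304.6, 182.6, 84.1, 93.6])]
top fence [(0.74, [319.5, 192.1, 6.1, 34.2])]
top knob [(0.5, [329.9, 250.5, 15.1, 23.1]), (0.25, [222.4, 263.3, 26.3, 30.2])]
top knob_wing [(0.48, [331.0, 250.9, 12.6, 21.4])]
top other_rack_handle [(0.81, [222.4, 265.6, 26.5, 29.9])]
top jar [(0.95, [153.7, 207.4, 28.2, 25.4]), (0.49, [221.6, 265.5, 26.1, 27.8])]
top stapler [(0.61, [156.9, 255.4, 16.4, 38.5])]
top cup [(0.82, [448.2, 279.0, 24.2, 21.6])]
top carton [(0.72, [458.0, 217.5, 21.2, 28.5])]
```

```bash
python3 - <<'E'
from h import *
import pickle
P=pickle.load(open("P0.pkl","rb"))
save(P["scene"],"s1.png",(140,180,500,340),2.2)
save(P["top"],"t1.png",(140,160,490,320),2.2)
for p in P.values(): print(cal(p)[0], ray(p,(320,240)))
E
```

```text
[[436.53717504   0.         314.95405086]
 [  0.         436.53717504 243.36933425]
 [  0.           0.           1.        ]] (array([ 1.31871297, -0.10334791,  1.16067978]), array([-0.59787233,  0.07490074, -0.79820533]))
[[511.36406389   0.         321.69545074]
 [  0.         511.36406389 242.50764242]
 [  0.           0.           1.        ]] (array([ 0.3063315 , -0.00197624,  1.5960502 ]), array([ 0.16518365, -0.00643251, -0.98625961]))
```

View pics/s1.png

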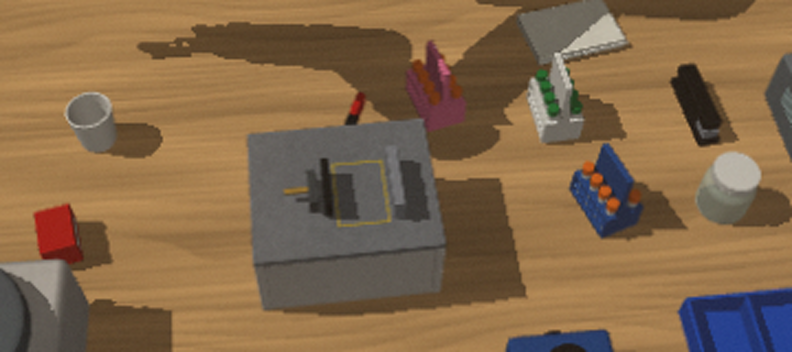

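View pics/t1.png

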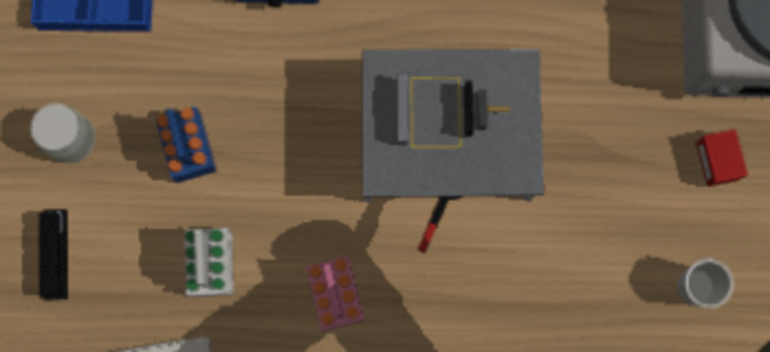

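The real rack is blue with orange caps, at scene (415,265) and top (224,226). Three things could be mistaken for it: the pink look-alike at scene (338,219)/top (292,293), the white rack at scene (392,224)/top (235,279), and the blue tray at top (182,166). I'll check the choice in close crops.

```bash
python3 - <<'E'
from h import *
import pickle
P=pickle.load(open("P0.pkl","rb"))
a=P["scene"]["pixels"][235:295,390:450,::-1]; b=P["top"]["pixels"][197:257,195:255,::-1]
cv2.imwrite("pics/rk.png",np.hstack([cv2.resize(i,(400,400),interpolation=cv2.INTER_CUBIC) for i in(a,b)]))
a=P["scene"]["pixels"][210:330,240:360,::-1]; b=P["top"]["pixels"][175:285,295:405,::-1]
cv2.imwrite("pics/st.png",cv2.resize(b,(600,600),interpolation=cv2.INTER_CUBIC))
cv2.imwrite("pics/ss.png",cv2.resize(a,(600,600),interpolation=cv2.INTER_CUBIC))
E
```

```text
(no output)
```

View pics/rk.png

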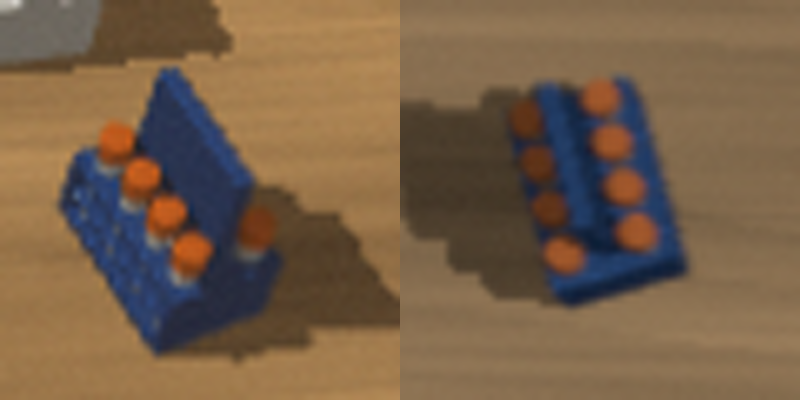

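View pics/st.png

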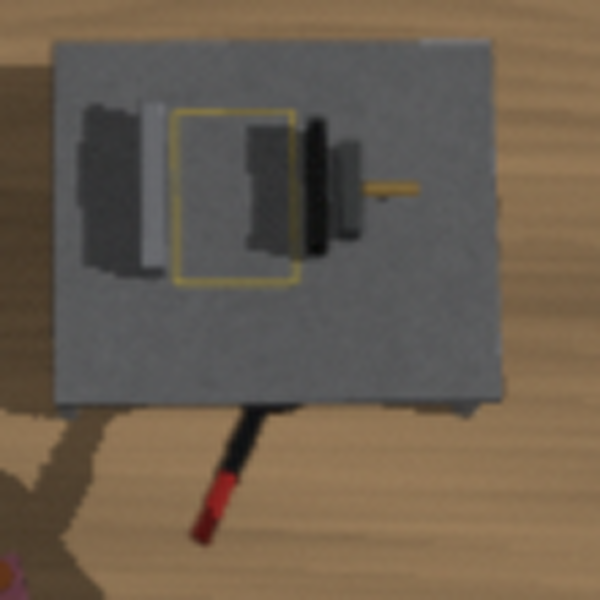

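View pics/ss.png

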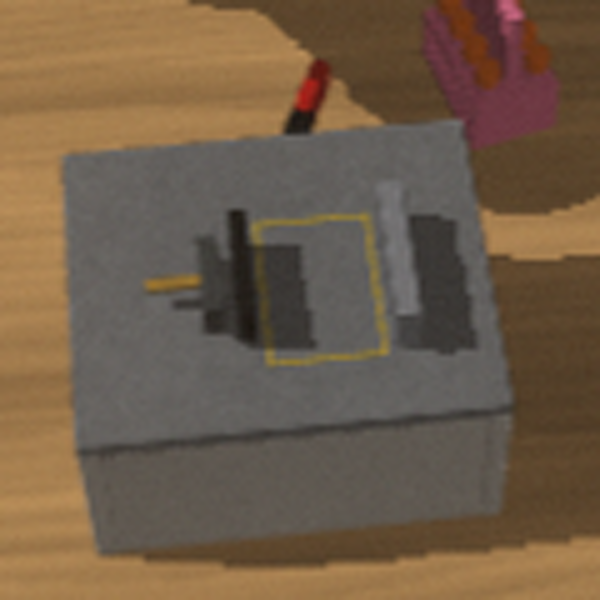

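Confirmed: the left crop shows the blue rack with orange caps, and the handle top runs from (415.5,245.5) to (427,262.5) in scene. I'll measure it now.

```bash
cat > m.py <<'E'
from h import *
import pickle
P=pickle.load(open("P0.pkl","rb"));T=P["top"];S=P["scene"]
def cv(c,s,o): return (np.array(c)+.5)/s-.5+np.array(o)
E
python3 - <<'E'
from m import *
np.set_printoptions(precision=4,suppress=True)
caps=np.array([(200,97),(212,140),(225,187),(238,232),(128,118),(138,163),(150,210),(165,255)])
w=np.array([onz(T,cv(c,6.667,(195,197)),.07) for c in caps]);print("caps",w,"mean",w.mean(0))
d=(w[0]-w[3])[:2]+(w[4]-w[7])[:2];print("yaw",np.arctan2(d[1],d[0]))
hT=[(148,85),(188,250)]; hS=[(248,183),(168,70)]
for a,b in zip(hT,hS): print("handle",tri(T,cv(a,6.667,(195,197)),S,cv(b,6.667,(390,235))))
bt=[(173,111),(294,111),(299,283),(175,283)]; bs=[(387,353),(268,363),(252,222),(370,216)]
B=[]
for a,b in zip(bt,bs):
    x,g=tri(T,cv(a,5.4545,(295,175)),S,cv(b,5,(240,210)));a1=onz(T,cv(a,5.4545,(295,175)),.13);b1=onz(S,cv(b,5,(240,210)),.13)
    print("bay",x,g,a1[:2],b1[:2]);B.append((a1+b1)/2)
B=np.array(B);print("bayc",B.mean(0)); d=(B[0]-B[3]+B[1]-B[2]);print("yaw",np.arctan2(d[1],d[0])); e=(B[0]-B[1]+B[3]-B[2]);print(np.arctan2(-e[0],e[1]),np.linalg.norm(d)/2,np.linalg.norm(e)/2)
# deck corners
dt=[(53,42),(491,40),(502,402),(53,402)]; ds=[(510,410),(80,450),(63,156),(465,122)]
D=[]
for a,b in zip(dt,ds):
    a1=onz(T,cv(a,5.4545,(295,175)),.13);b1=onz(S,cv(b,5,(240,210)),.13);print("deck",tri(T,cv(a,5.4545,(295,175)),S,cv(b,5,(240,210))),a1[:2],b1[:2]);D.append((a1+b1)/2)
D=np.array(D);print(D.mean(0));d=(D[0]-D[3]+D[1]-D[2]);e=(D[0]-D[1]+D[3]-D[2]);print(np.arctan2(d[1],d[0]),np.arctan2(-e[0],e[1]),np.linalg.norm(d)/2,np.linalg.norm(e)/2)
for n,c in(("wing out",(203,540)),("wing in",(230,475))): print(n,onz(T,cv(c,5.4545,(295,175)),.11))
for n,c in(("wing out",(322,65)),("wing in",(303,110))): print(n,onz(S,cv(c,5,(240,210)),.11))
E
```

```text
caps [[0.6452 0.282  0.07  ]
 [0.6251 0.2754 0.07  ]
 [0.6033 0.2683 0.07  ]
 [0.5826 0.2613 0.07  ]
 [0.6347 0.3148 0.07  ]
 [0.6137 0.309  0.07  ]
 [0.5919 0.3023 0.07  ]
 [0.5712 0.2943 0.07  ]] mean [0.6085 0.2884 0.07  ]
yaw 0.31629035861797666
handle (array([0.6407, 0.298 , 0.1134]), np.float64(0.0007167909734558963))
handle (array([0.5686, 0.2795, 0.1015]), np.float64(0.0032463489079572624))
bay [ 0.6864 -0.0281  0.1326] 0.0014321318500763014 [ 0.6872 -0.0274] [ 0.6848 -0.0286]
bay [ 0.6878 -0.0938  0.1333] 0.001924708464686681 [ 0.6887 -0.093 ] [ 0.6857 -0.0947]
bay [ 0.5929 -0.0972  0.1343] 0.0015737723071684142 [ 0.5938 -0.0967] [ 0.5898 -0.0979]
bay [ 0.5921 -0.03    0.1312] 0.00045460877039876324 [ 0.5923 -0.0302] [ 0.5913 -0.0297]
bayc [ 0.6392 -0.0623  0.13  ]
yaw 0.028386887267197285
0.00918150466494197 0.09478384825017439 0.06659391655119519
deck (array([0.7251, 0.0369, 0.1267]), np.float64(0.0034621993118444648)) [0.7244 0.0385] [0.7268 0.0347]
deck (array([ 0.7316, -0.1997,  0.1295]), np.float64(0.0014505760589796678)) [ 0.7314 -0.2003] [ 0.7319 -0.1989]
deck (array([ 0.5319, -0.2064,  0.1287]), np.float64(0.0005856722705347244)) [ 0.5317 -0.2059] [ 0.5329 -0.2065]
deck (array([0.5267, 0.0334, 0.1289]), np.float64(0.00018859990080169272)) [0.5265 0.0334] [0.5275 0.0331]
[ 0.6291 -0.084   0.13  ]
0.024880571261015994 0.02380574498906381 0.19904847901219422 0.23792204681798987
wing out [ 0.4566 -0.0481  0.11  ]
wing in [ 0.492 -0.062  0.11 ]
wing out [ 0.4602 -0.0476  0.11  ]
wing in [ 0.4946 -0.0619  0.11  ]
```

```bash
cat >> h.py <<'E'
from scipy.spatial.transform import Rotation as Ro
def boxpts(x0,x1,y0,y1,z0,z1): return np.array([[x,y,z] for x in(x0,x1) for y in(y0,y1) for z in(z0,z1)])
RACK=[boxpts(-.045,.045,-.03,.03,0,.046),boxpts(-.035,.035,-.005,.005,.046,.112)]
def sil(p,pose,sc=4):
    x,y,z,a=pose; m=np.zeros((480*sc,640*sc),np.uint8); R=np.array([[np.cos(a),-np.sin(a),0],[np.sin(a),np.cos(a),0],[0,0,1]])
    for b in RACK:
        q=proj(p,b@R.T+[x,y,z]); h=cv2.convexHull(((q+.5)*sc-.5).round().astype(np.int32)); cv2.fillConvexPoly(m,h,255)
    return cv2.resize(m,(640,480),interpolation=cv2.INTER_AREA)/255.
def bluemask(p,near,r=40):
    hsv=cv2.cvtColor(p["pixels"],cv2.COLOR_RGB2HSV); m=((hsv[...,0]>100)&(hsv[...,0]<128)&(hsv[...,1]>90)).astype(float)
    k=np.zeros_like(m); u,v=map(int,near); k[v-r:v+r,u-r:u+r]=1; return m*k
def orangemask(p):
    hsv=cv2.cvtColor(p["pixels"],cv2.COLOR_RGB2HSV); return ((hsv[...,0]<14)&(hsv[...,1]>170))
def fitrack(views,x0,fixz=None):
    from scipy.optimize import minimize
    ms=[]
    for p in views:
        c=proj(p,[x0[0],x0[1],(x0[2] if fixz is None else fixz)+.05])[0]; ms.append((p,bluemask(p,c),orangemask(p)))
    def cost(q):
        z=fixz if fixz is not None else q[3]; s=0
        for p,m,o in ms:
            w=sil(p,(q[0],q[1],z,q[2])); s+=(np.abs(w-m)*(~o)).sum()
        return s
    q=[x0[0],x0[1],x0[3]]+([] if fixz is not None else [x0[2]])
    n=len(q); sx=np.vstack([q]+[np.array(q)+np.eye(n)[i]*([.006,.006,.08,.006][i]) for i in range(n)])
    r=minimize(cost,q,method="Nelder-Mead",options=dict(initial_simplex=sx,xatol=1e-4,fatol=.05,maxiter=150)); return r.x,r.fun,cost(q)
def yawof(R): 
    x=R.as_matrix()[:,0]; return np.arctan2(-x[1],-x[0])
def plan(tgt,psi,n):
    s=manip.observe(); p=np.array(s["position"]);R=Ro.from_rotvec(s["orientation"])
    Rt=Ro.from_matrix(np.array([[-np.cos(psi),-np.sin(psi),0],[-np.sin(psi),np.cos(psi),0],[0,0,-1.]]))
    w=(R.inv()*Rt).as_rotvec()
    print("at",p.round(4),"yaw",round(yawof(R),4),"t",s["t"],"F",np.round(s["ft_force"],1),"grip",round(s["grip_width"],4)); d=np.array(tgt)-p; print("per row w",(w/n).round(4))
    for i in range(n):
        Ri=R*Ro.from_rotvec(w*i/n); print((Ri.inv().apply(d/n)*1000).round(1))
E
python3 - <<'E'
from m import *
np.set_printoptions(precision=4,suppress=True)
for v in([T,S],[T],[S]): print(fitrack(v,(.607,.288,0,.3),fixz=0))
print(fitrack([T,S],(.607,.288,0,.3)))
q=fitrack([T,S],(.607,.288,0,.3),fixz=0)[0]
plan((q[0],q[1],.23),q[2],30)
E
```

```text
(array([0.6077, 0.2884, 0.2931]), np.float64(517.7098039215687), np.float64(520.7960784313725))
(array([0.6085, 0.289 , 0.3174]), np.float64(255.94509803921568), np.float64(260.83529411764704))
(array([0.6048, 0.2881, 0.1938]), np.float64(238.65098039215684), np.float64(259.96078431372547))
(array([0.6072, 0.288 , 0.2998, 0.0003]), np.float64(516.2078431372549), np.float64(520.7960784313725))
at [ 0.1898 -0.5692  0.2533] yaw 0.3217 t 1.2 F [-0.3  0.  -0.4] grip 0.0857
per row w [0.    0.    0.001]
[-22.3  22.7   0.8]
[-22.2  22.7   0.8]
[-22.2  22.8   0.8]
[-22.2  22.8   0.8]
[-22.2  22.8   0.8]
[-22.1  22.8   0.8]
[-22.1  22.8   0.8]
[-22.1  22.9   0.8]
[-22.1  22.9   0.8]
[-22.1  22.9   0.8]
[-22.   22.9   0.8]
[-22.   22.9   0.8]
[-22.   23.    0.8]
[-22.   23.    0.8]
[-21.9  23.    0.8]
[-21.9  23.    0.8]
[-21.9  23.1   0.8]
[-21.9  23.1   0.8]
[-21.9  23.1   0.8]
[-21.8  23.1   0.8]
[-21.8  23.1   0.8]
[-21.8  23.2   0.8]
[-21.8  23.2   0.8]
[-21.8  23.2   0.8]
[-21.7  23.2   0.8]
[-21.7  23.2   0.8]
[-21.7  23.3   0.8]
[-21.7  23.3   0.8]
[-21.6  23.3   0.8]
[-21.6  23.3   0.8]
```

Request:
send_rows(deltas=[85,-11,11,0,0,0,0,85,-22,23,0,0,0,0,85,-22,23,0,0,0,0,85,-22,23,0,0,0,0,85,-22,23,0,0,0,0], grip_force=40)

```text
t: 1.62
position: [0.2513, -0.439, 0.2532]
orientation: [-0.502, 3.101, 0.0]
ft_force: [0.7, -0.3, 0.8]
grip_width: 0.0851
```

Request:
send_rows(deltas=[85,-22,23,0,0,0,0,85,-22,23,0,0,0,0,85,-22,23,0,0,0,0,85,-22,23,0,0,0,0,85,-22,23,0,0,0,0])

```text
t: 2.03
position: [0.3194, -0.2949, 0.2535]
orientation: [-0.503, 3.1, -0.0]
ft_force: [1.7, -0.1, 0.8]
grip_width: 0.0851
```

Request:
send_rows(deltas=[85,-22,23,0,0,0,0,85,-22,23,0,0,0,0,85,-22,23,0,0,0,0,85,-22,23,0,0,0,0,85,-22,23,0,0,0,0])

```text
t: 2.45
position: [0.3874, -0.1508, 0.2537]
orientation: [-0.503, 3.1, 0.0]
ft_force: [0.2, -0.4, -0.7]
grip_width: 0.0851
```

Request:
send_rows(deltas=[85,-22,23,0,0,0,0,85,-22,23,0,0,0,0,85,-22,23,0,0,0,0,85,-22,23,0,0,0,0,85,-22,23,0,0,0,0])

```text
t: 2.87
position: [0.4554, -0.0068, 0.2537]
orientation: [-0.504, 3.1, 0.0]
ft_force: [1.0, -0.4, 0.1]
grip_width: 0.0852
```

Request:
send_rows(deltas=[85,-22,23,0,0,0,0,85,-22,23,0,0,0,0,85,-22,23,0,0,0,0,85,-22,23,0,0,0,0,85,-22,23,0,0,0,0])

```text
t: 3.28
position: [0.5235, 0.137, 0.2534]
orientation: [-0.504, 3.101, 0.0]
ft_force: [-0.6, -0.3, 0.6]
grip_width: 0.085
```

```bash
python3 -c "
from h import *
plan((.6078,.2885,.23),.31,5)"
```

```text
at [0.5235 0.137  0.2534] yaw 0.3221 t 3.2833 F [-0.6 -0.3  0.6] grip 0.085
per row w [0.     0.0001 0.0024]
[-25.6  23.4   4.7]
[-25.5  23.5   4.7]
[-25.5  23.5   4.7]
[-25.4  23.6   4.7]
[-25.4  23.7   4.7]
```

Request:
send_rows(deltas=[85,-25.6,23.4,4.7,0,0,0.0025,85,-25.5,23.5,4.7,0,0,0.0025,85,-25.5,23.5,4.7,0,0,0.0025,85,-25.4,23.6,4.7,0,0,0.0025,85,-25.4,23.7,4.7,0,0,0.0025])

```text
t: 3.7
position: [0.6081, 0.2885, 0.2295]
orientation: [-0.484, 3.104, 0.0]
ft_force: [0.5, -0.1, 1.2]
grip_width: 0.0847
```

```bash
python3 -c "
from h import *
a=cams.capture('scene');b=cams.capture('top')
i=a['pixels'][210:300,370:460,::-1];j=b['pixels'][175:265,180:270,::-1]
cv2.imwrite('pics/g1.png',np.hstack([cv2.resize(k,(400,400),interpolation=cv2.INTER_CUBIC) for k in (i,j)]))
plan((.6078,.2885,.101),.31,8)"
```

```text
at [0.6077 0.2904 0.224 ] yaw 0.3116 t 3.8 F [-0.5 -0.3 -1.2] grip 0.0851
per row w [-0.0002 -0.0009  0.0002]
[-0.  -0.2 15.4]
[-0.  -0.2 15.4]
[-0.  -0.2 15.4]
[-0.  -0.2 15.4]
[ 0.  -0.2 15.4]
[ 0.  -0.2 15.4]
[ 0.  -0.2 15.4]
[ 0.  -0.2 15.4]
```

View pics/g1.png

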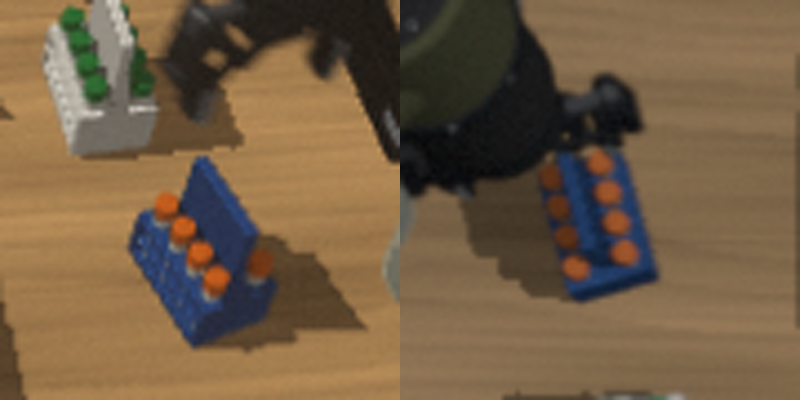

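```bash
python3 -c "
from h import *
a=cams.capture('scene');b=cams.capture('top')
s=manip.observe();p=s['position'];R=Ro.from_rotvec(s['orientation'])
tips=[p+R.apply([0,sg*.05,.005]) for sg in(1,-1)]
for n,c,o in(('a',a,(370,210)),('b',b,(180,175))):
  im=cv2.resize(c['pixels'][o[1]:o[1]+90,o[0]:o[0]+90,::-1],(400,400),interpolation=cv2.INTER_CUBIC)
  for X,col in [(p,(0,255,255)),(tips[0],(0,255,0)),(tips[1],(255,255,0)),((.6078,.2885,.112),(0,0,255))]:
    q=((proj(c,X)[0]-o+.5)*400/90).astype(int);cv2.circle(im,tuple(q),4,col,-1)
  if n=='a':k=im
cv2.imwrite('pics/g2.png',np.hstack([k,im]))"
```

```text
(no output)
```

View pics/g2.png

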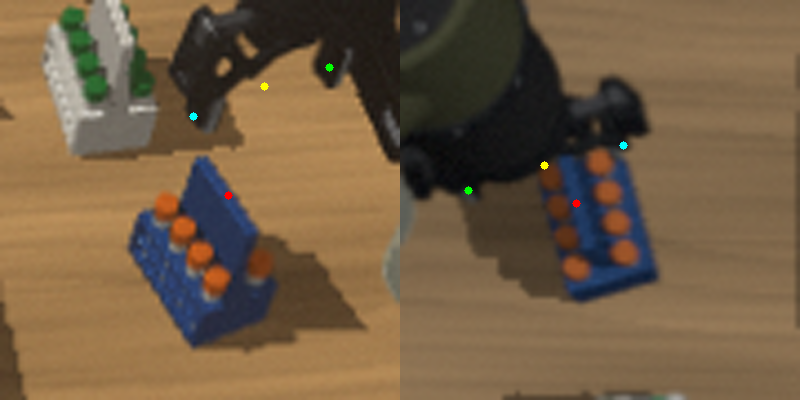

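Request:
send_rows(deltas=[85,0,-0.2,15.4,0,0,0,85,0,-0.2,15.4,0,0,0,85,0,-0.2,15.4,0,0,0,85,0,-0.2,15.4,0,0,0,85,0,0,15.4,0,0,0])

```text
t: 4.32
position: [0.6078, 0.2852, 0.154]
orientation: [-0.482, 3.102, 0.002]
ft_force: [-0.3, 0.6, -0.2]
grip_width: 0.0851
```

Request:
send_rows(deltas=[85,0,0,15.4,0,0,0,85,0,0,15.4,0,0,0,85,0,0,13,0,0,0,85,0,0,0,0,0,0])

```text
t: 4.65
position: [0.6064, 0.2849, 0.1066]
orientation: [0.482, -3.101, 0.001]
ft_force: [-1.0, 0.7, -1.4]
grip_width: 0.0852
```

```bash
python3 -c "
from h import *
a=cams.capture('scene');b=cams.capture('top')
i=a['pixels'][210:300,370:460,::-1];j=b['pixels'][175:265,180:270,::-1]
cv2.imwrite('pics/g3.png',np.hstack([cv2.resize(k,(400,400),interpolation=cv2.INTER_CUBIC) for k in (i,j)]))
plan((.6078,.2885,.101),.31,1)"
```

```text
at [0.6078 0.2856 0.1099] yaw 0.309 t 4.75 F [-0.5  0.1  0.8] grip 0.0847
per row w [-0.0002  0.0007 -0.001 ]
[-0.9  2.7  8.9]
```

View pics/g3.png

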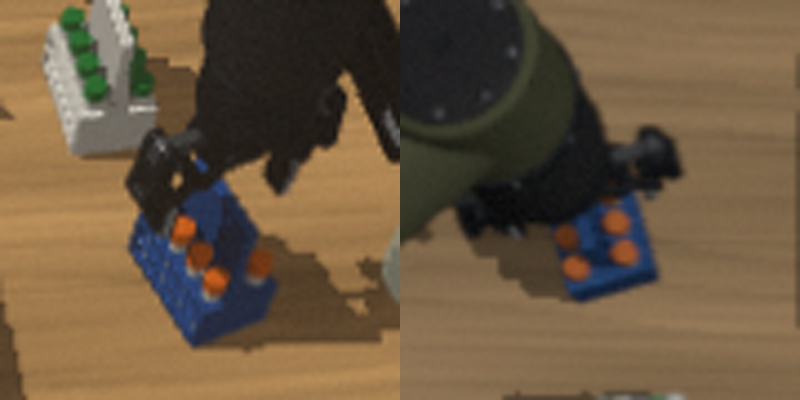

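Request:
send_rows(deltas=[85,0,2,6,0,0,0,85,0,0,0,0,0,0,60,0,0,0,0,0,0,30,0,0,0,0,0,0,0,0,0,0,0,0,0])

```text
t: 5.17
position: [0.6072, 0.2882, 0.1035]
orientation: [-0.484, 3.103, 0.001]
ft_force: [-0.9, -0.7, -0.0]
grip_width: 0.051
```

Request:
send_rows(deltas=[0,0,0,0,0,0,0,0,0,0,0,0,0,0,0,0,0,0,0,0,0,0,0,0,0,0,0,0])

```text
t: 5.5
position: [0.6071, 0.2882, 0.103]
orientation: [-0.484, 3.104, 0.0]
ft_force: [0.5, 0.8, -1.0]
grip_width: 0.0091
```

Request:
send_rows(deltas=[0,0,0,0,0,0,0,0,0,0,0,0,0,0,0,0,0,0,0,0,0])

```text
t: 5.75
position: [0.6071, 0.2882, 0.103]
orientation: [0.484, -3.104, -0.0]
ft_force: [-0.6, -0.3, 0.1]
grip_width: 0.0093
```

Request:
send_rows(deltas=[0,0,0,-10,0,0,0,0,0,0,-20,0,0,0,0,0,0,-25,0,0,0,0,0,0,-25,0,0,0,0,0,0,-25,0,0,0])

```text
t: 6.17
position: [0.6068, 0.2877, 0.2092]
orientation: [0.484, -3.103, 0.001]
ft_force: [0.4, -0.1, -2.0]
grip_width: 0.0094
```

Request:
send_rows(deltas=[0,0,0,-25,0,0,0,0,0,0,-25,0,0,0,0,0,0,-25,0,0,0,0,0,0,-20,0,0,0,0,0,0,0,0,0,0])

```text
t: 6.58
position: [0.6079, 0.2878, 0.3092]
orientation: [-0.482, 3.097, 0.004]
ft_force: [-0.2, 0.0, -0.3]
grip_width: 0.0095
```

```bash
python3 -c "
from h import *
a=cams.capture('scene');b=cams.capture('top')
i=a['pixels'][180:300,340:460,::-1];j=b['pixels'][155:275,170:290,::-1]
cv2.imwrite('pics/g4.png',np.hstack([cv2.resize(k,(400,400),interpolation=cv2.INTER_CUBIC) for k in (i,j)]))
plan((.639,-.0625,.30),.024,15)"
```

```text
at [0.6071 0.2881 0.3035] yaw 0.3092 t 6.6833 F [-0.2  0.5 -3.1] grip 0.0095
per row w [0.0001 0.     0.019 ]
[  5.1 -22.9   0.2]
[  4.6 -23.    0.2]
[  4.2 -23.1   0.2]
[  3.8 -23.2   0.2]
[  3.3 -23.2   0.2]
[  2.9 -23.3   0.2]
[  2.4 -23.3   0.2]
[  2.  -23.4   0.2]
[  1.6 -23.4   0.2]
[  1.1 -23.4   0.2]
[  0.7 -23.5   0.2]
[  0.2 -23.5   0.2]
[ -0.2 -23.5   0.2]
[ -0.7 -23.5   0.2]
[ -1.1 -23.4   0.2]
```

View pics/g4.png

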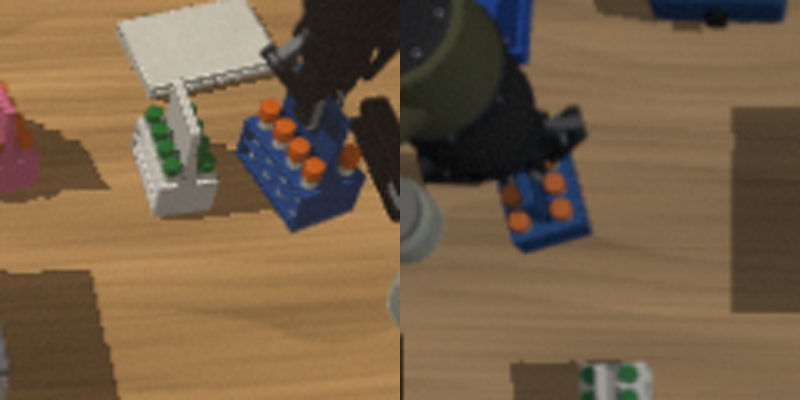

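Request:
send_rows(deltas=[0,2.5,-11.5,0,0,0,0.0095,0,4.8,-23,0.2,0,0,0.019,0,4.4,-23,0.2,0,0,0.019,0,4,-23.1,0.2,0,0,0.019,0,3.6,-23.2,0.2,0,0,0.019])

```text
t: 7.1
position: [0.6162, 0.1813, 0.2999]
orientation: [0.349, -3.119, 0.002]
ft_force: [0.0, 0.5, -2.4]
grip_width: 0.0093
```

Request:
send_rows(deltas=[0,3.1,-23.3,0.2,0,0,0.019,0,2.6,-23.3,0.2,0,0,0.019,0,2.2,-23.4,0.2,0,0,0.019,0,1.8,-23.4,0.2,0,0,0.019,0,1.3,-23.4,0.2,0,0,0.019])

```text
t: 7.52
position: [0.6268, 0.0643, 0.2991]
orientation: [0.2, -3.132, 0.001]
ft_force: [-0.0, 0.6, -2.8]
grip_width: 0.0094
```

Request:
send_rows(deltas=[0,0.9,-23.4,0.2,0,0,0.019,0,0.4,-23.5,0.2,0,0,0.019,0,0,-23.5,0.2,0,0,0.019,0,-0.5,-23.5,0.2,0,0,0.019,0,-1,-23.5,0.2,0,0,0.019])

```text
t: 7.93
position: [0.6376, -0.0525, 0.298]
orientation: [0.051, -3.138, 0.0]
ft_force: [0.6, 0.2, -1.9]
grip_width: 0.0095
```

Request:
send_rows(deltas=[0,-0.6,-12,0,0,0,0.0095,0,0,0,0,0,0,0,0,0,0,0,0,0,0])

```text
t: 8.18
position: [0.6389, -0.0636, 0.2986]
orientation: [0.036, -3.139, -0.0]
ft_force: [1.0, -0.0, -3.2]
grip_width: 0.0097
```

```bash
python3 -c "
from h import *
a=cams.capture('scene');b=cams.capture('top')
i=a['pixels'][190:310,250:370,::-1];j=b['pixels'][170:290,290:410,::-1]
cv2.imwrite('pics/g5.png',np.hstack([cv2.resize(k,(400,400),interpolation=cv2.INTER_CUBIC) for k in (i,j)]))
s=manip.observe();p=s['position']
print(fitrack([a,b],(p[0],p[1],p[2]-.103,.024)))
plan((.639,-.0625,.30),.024,1)"
```

```text
(array([ 0.64133191, -0.06389579,  0.0013936 ,  0.19467574]), np.float64(756.0666666666666), np.float64(796.8313725490195))
at [ 0.6391 -0.0623  0.2993] yaw 0.0248 t 8.2833 F [-0.5  0.8 -2.5] grip 0.0096
per row w [ 0.0004 -0.0014  0.0008]
[ 0.1 -0.2 -0.7]
```

View pics/g5.png

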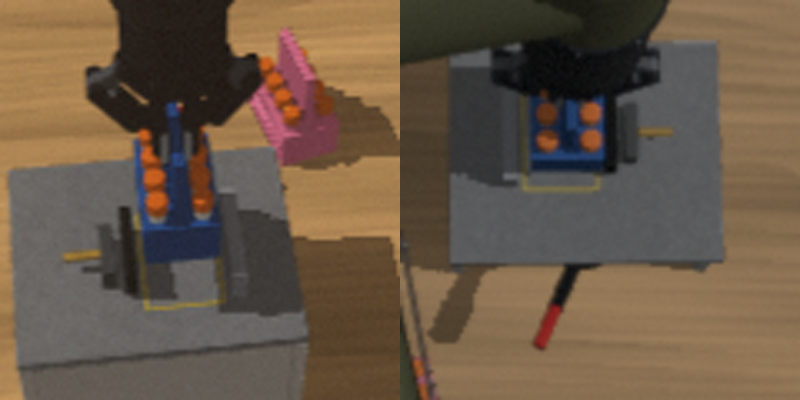

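Request:
send_rows(deltas=[0,0,0,14,0,0,0,0,0,0,15,0,0,0,0,0,0,15,0,0,0,0,0,0,12,0,0,0,0,0,0,0,0,0,0])

```text
t: 8.7
position: [0.6384, -0.0617, 0.2404]
orientation: [0.04, -3.136, -0.001]
ft_force: [0.4, -0.6, -3.5]
grip_width: 0.0096
```

```bash
python3 -c "
from h import *
a=cams.capture('scene');b=cams.capture('top')
i=a['pixels'][190:310,250:370,::-1];j=b['pixels'][170:290,290:410,::-1]
cv2.imwrite('pics/g6.png',np.hstack([cv2.resize(k,(400,400),interpolation=cv2.INTER_CUBIC) for k in (i,j)]))
plan((.639,-.0625,.233),.024,1)"
```

```text
at [ 0.6393 -0.0624  0.2442] yaw 0.0251 t 8.8 F [ 0.  -1.1 -2. ] grip 0.0095
per row w [-0.0004 -0.0007  0.0011]
[ 0.3 -0.1 11.2]
```

View pics/g6.png

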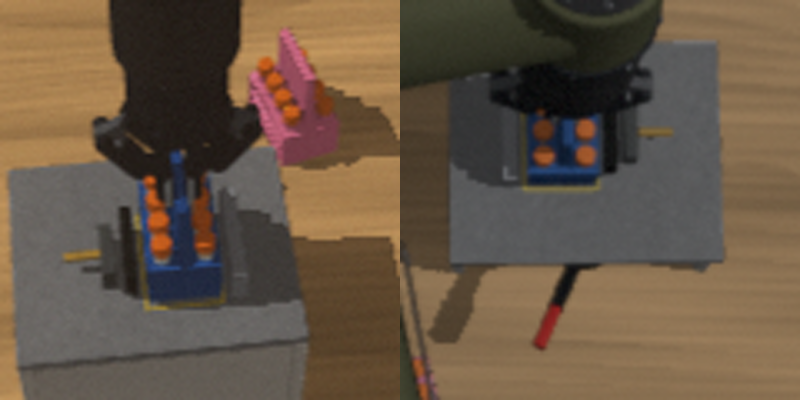

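Well centred in the outline, with about 10 mm left to go. I'll lower it until there is contact.

Request:
send_rows(deltas=[0,0,0,3,0,0,0,0,0,0,3,0,0,0,0,0,0,2,0,0,0,0,0,0,0,0,0,0])

```text
t: 9.13
position: [0.6393, -0.0628, 0.2359]
orientation: [0.038, -3.141, -0.0]
ft_force: [0.2, 0.7, -2.2]
grip_width: 0.0094
```

Request:
send_rows(deltas=[0,0,0,1,0,0,0,0,0,0,0,0,0,0])

```text
t: 9.3
position: [0.6394, -0.0629, 0.2352]
orientation: [0.038, -3.141, -0.0]
ft_force: [0.1, -0.4, -2.6]
grip_width: 0.0092
```

Request:
send_rows(deltas=[0,0,0,1,0,0,0,0,0,0,0,0,0,0])

```text
t: 9.47
position: [0.6394, -0.0629, 0.2341]
orientation: [0.038, -3.141, -0.0]
ft_force: [-0.1, 0.6, -2.1]
grip_width: 0.0091
```

Request:
send_rows(deltas=[0,0,0,1,0,0,0,0,0,0,0,0,0,0])

```text
t: 9.63
position: [0.6393, -0.0629, 0.233]
orientation: [0.038, -3.141, -0.0]
ft_force: [0.5, 0.3, -2.3]
grip_width: 0.0094
```

Request:
send_rows(deltas=[0,0,0,0.7,0,0,0,0,0,0,0,0,0,0])

```text
t: 9.8
position: [0.6394, -0.0629, 0.233]
orientation: [-0.038, 3.141, -0.0]
ft_force: [-1.0, 1.3, -0.6]
grip_width: 0.0093
```

Request:
send_rows(deltas=[0,0,0,0.6,0,0,0,0,0,0,0,0,0,0])

```text
t: 9.97
position: [0.6394, -0.0629, 0.2329]
orientation: [-0.038, 3.14, -0.0]
ft_force: [-2.4, 1.1, 3.5]
grip_width: 0.0092
```

Request:
send_rows(deltas=[20,0,0,0,0,0,0,40,0,0,0,0,0,0,40,0,0,0,0,0,0,40,0,0,0,0,0,0,40,0,0,0,0,0,0])

```text
t: 10.38
position: [0.6394, -0.063, 0.2317]
orientation: [0.038, -3.141, -0.0]
ft_force: [0.3, 0.1, 0.7]
grip_width: 0.04
```

Request:
send_rows(deltas=[40,0,0,-5,0,0,0,40,0,0,-10,0,0,0,40,0,0,-20,0,0,0,40,0,0,-25,0,0,0,40,0,0,-25,0,0,0])

```text
t: 10.8
position: [0.6391, -0.063, 0.3187]
orientation: [-0.038, 3.141, -0.0]
ft_force: [0.2, -0.1, 0.4]
grip_width: 0.0403
```

```bash
python3 -c "
from h import *
plan((.40,-.25,.30),-.45,10)"
```

```text
at [ 0.6391 -0.063   0.3187] yaw 0.0242 t 10.8 F [ 0.2 -0.1  0.4] grip 0.0403
per row w [-0.      0.      0.0474]
[ 24.4 -18.1   1.9]
[ 23.5 -19.2   1.9]
[ 22.5 -20.3   1.9]
[ 21.5 -21.4   1.9]
[ 20.5 -22.4   1.9]
[ 19.4 -23.3   1.9]
[ 18.3 -24.2   1.9]
[ 17.1 -25.1   1.9]
[ 15.9 -25.8   1.9]
[ 14.7 -26.6   1.9]
```

Request:
send_rows(deltas=[40,24,-18,0,0,0,0.047,40,23.5,-19,0,0,0,0.047,40,22.5,-20,0,0,0,0.047,40,21.5,-21,2,0,0,0.047,40,20.5,-22,2,0,0,0.047])

```text
t: 11.22
position: [0.5194, -0.1558, 0.3143]
orientation: [0.333, 3.122, -0.0]
ft_force: [0.3, -0.7, 0.4]
grip_width: 0.0398
```

Request:
send_rows(deltas=[40,19.5,-23,4,0,0,0.047,40,18.5,-24,4,0,0,0.047,40,17,-25,4,0,0,0.047,40,16,-26,4,0,0,0.047,40,14.5,-26.5,0,0,0,0.047])

```text
t: 11.63
position: [0.3998, -0.249, 0.2975]
orientation: [0.697, 3.063, 0.0]
ft_force: [0.2, -1.0, 0.1]
grip_width: 0.0397
```

```bash
python3 - <<'E'
from h import *
import pickle
P={n:cams.capture(n) for n in('scene','top')};pickle.dump(P,open('P1.pkl','wb'))
a,b=P['scene'],P['top']
cv2.imwrite('pics/a1.png',cv2.resize(a['pixels'][210:300,250:350,::-1],(800,720)[:2] and (600,540),interpolation=cv2.INTER_CUBIC))
cv2.imwrite('pics/b1.png',cv2.resize(b['pixels'][175:285,295:405,::-1],(600,600),interpolation=cv2.INTER_CUBIC))
# red wing pixels
for n,p in P.items():
    hsv=cv2.cvtColor(p['pixels'],cv2.COLOR_RGB2HSV);m=((hsv[...,0]<8)|(hsv[...,0]>174))&(hsv[...,1]>170)&(hsv[...,2]>60)
    w=proj(p,[.476,-.055,.1])[0].astype(int);k=np.zeros_like(m);k[w[1]-14:w[1]+14,w[0]-14:w[0]+14]=1;m&=k
    v,u=np.nonzero(m);c=np.array([u.mean(),v.mean()]);print(n,len(u),c,onz(p,c,.104))
    X=np.array([onz(p,q,.104)[:2] for q in zip(u,v)]);e=np.linalg.svd(X-X.mean(0))[2][0];print("dir",e,np.arctan2(e[1],e[0]),(X-X.mean(0)).dot(e).min(),(X-X.mean(0)).dot(e).max())
print(fitrack([a,b],(.639,-.063,.13,.024),fixz=.13))
plan((.476,-.055,.2),-.45,1)
E
```

```text
scene 45 [302.2 227. ] [ 0.47236633 -0.05422917  0.104     ]
dir [ 0.93218111 -0.36199224] -0.3704041937926206 -0.020710040509968393 0.017931359759040564
top 0 [nan nan] [nan nan nan]<stdin>:11: RuntimeWarning: Mean of empty slice.
  ret = ret.dtype.type(ret / rcount)
<stdin>:12: RuntimeWarning: Mean of empty slice.
Traceback (most recent call last):
numpy.linalg.LinAlgError: 1-dimensional array given. Array must be at least two-dimensional
```

View pics/a1.png

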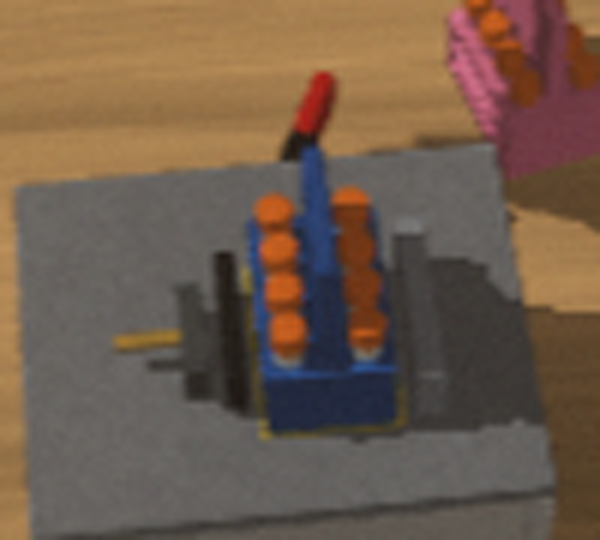

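View pics/b1.png

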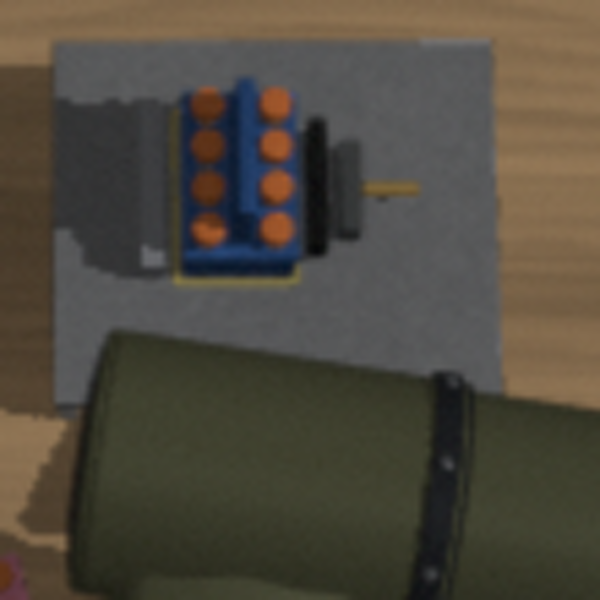

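The rack stands upright inside the yellow outline and is let go. In the scene crop, the red wing shows at about (302,227) full-frame. Next I'll fit the wing in the starting pictures.

```bash
python3 - <<'E'
from m import *
from scipy.optimize import minimize
def mk(p):
    hsv=cv2.cvtColor(p['pixels'],cv2.COLOR_RGB2HSV);m=((hsv[...,0]<8)|(hsv[...,0]>172))&(hsv[...,1]>150)&(hsv[...,2]>50)
    w=proj(p,[.476,-.055,.1])[0].astype(int);k=np.zeros_like(m);k[w[1]-14:w[1]+14,w[0]-14:w[0]+14]=1;return (m&k).astype(float)
M=[(p,mk(p)) for p in(T,S)]
for p,m in M:print(m.sum())
def cost(q,Ms=M,z=.098):
    x,y,a=q;b=boxpts(-.02,.02,-.006,.006,z-.012,z+.012);R=np.array([[np.cos(a),-np.sin(a),0],[np.sin(a),np.cos(a),0],[0,0,1]]);s=0
    for p,m in Ms:
        g=np.zeros((1920,2560),np.uint8);h=cv2.convexHull(((proj(p,b@R.T+[x,y,z*0])+.5)*4-.5).round().astype(np.int32)) if 0 else cv2.convexHull(((proj(p,b@R.T+[x,y,0])+.5)*4-.5).round().astype(np.int32))
        cv2.fillConvexPoly(g,h,255);g=cv2.resize(g,(640,480),interpolation=cv2.INTER_AREA)/255.;s+=((g-m)**2).sum()
    return s
for Ms in(M,M[:1],M[1:]):
    r=minimize(cost,[.476,-.055,-.45],args=(Ms,),method='Nelder-Mead',options=dict(initial_simplex=[[.476,-.055,-.45],[.48,-.055,-.45],[.476,-.05,-.45],[.476,-.055,-.35]]))
    x,y,a=r.x;print(r.x,r.fun,'axis',x+.088*np.cos(a),y+.088*np.sin(a), 'axis w/ -.476',x+.088*np.cos(.476),y-.088*np.sin(.476))
E
```

```text
50.0
49.0
[ 0.47555732 -0.05450052 -0.33225248] 35.966182237600925 axis 0.5587446061886455 -0.08320376042431374 axis w/ -.476 0.5537747970745986 -0.09482454414797567
[ 0.47646745 -0.05391156 -0.39845956] 8.426251441753172 axis 0.5575735131083972 -0.08805547409928113 axis w/ -.476 0.5546849273017855 -0.09423557957338444
[ 0.47321536 -0.05501029 -0.28175583] 22.942006920415224 axis 0.5577454111894381 -0.0794780431650054 axis w/ -.476 0.5514328381089781 -0.09533430904116157
```

```bash
python3 -c "
from h import *
plan((.4757,-.0543,.2),-.47,8)"
```

```text
at [ 0.3988 -0.2504  0.2993] yaw -0.4504 t 11.7333 F [ 0.2  0.2 -0.1] grip 0.0404
per row w [-0.      0.0004  0.0024]
[ 2.1 26.3 12.4]
[ 2.1 26.2 12.4]
[ 2.2 26.2 12.4]
[ 2.2 26.2 12.4]
[ 2.3 26.2 12.4]
[ 2.4 26.2 12.4]
[ 2.4 26.2 12.4]
[ 2.5 26.2 12.4]
```

Request:
send_rows(deltas=[40,2.1,26.2,12.4,0,0,0.0025,40,2.1,26.2,12.4,0,0,0.0025,40,2.2,26.2,12.4,0,0,0.0025,40,2.2,26.2,12.4,0,0,0.0025,40,2.3,26.2,12.4,0,0,0.0025])

```text
t: 12.15
position: [0.4491, -0.1243, 0.2356]
orientation: [0.713, 3.058, 0.001]
ft_force: [0.8, -1.0, -0.0]
grip_width: 0.0403
```

Request:
send_rows(deltas=[40,2.3,26.2,12.4,0,0,0.0025,40,2.4,26.2,12.4,0,0,0.0025,40,2.4,26.2,12.4,0,0,0.0025,40,0,0,0,0,0,0])

```text
t: 12.48
position: [0.4773, -0.0486, 0.1954]
orientation: [-0.719, -3.055, -0.0]
ft_force: [-0.3, -0.7, -0.6]
grip_width: 0.0401
```

```bash
python3 -c "
from h import *
a=cams.capture('scene');b=cams.capture('top')
i=a['pixels'][170:270,250:350,::-1];j=b['pixels'][200:300,290:390,::-1]
cv2.imwrite('pics/k1.png',np.hstack([cv2.resize(k,(400,400),interpolation=cv2.INTER_CUBIC) for k in (i,j)]))
plan((.4757,-.0543,.104),-.47,6)"
```

```text
at [ 0.4773 -0.0512  0.1981] yaw -0.4633 t 12.5833 F [-0.2 -0.4  0.6] grip 0.0399
per row w [-0.0001 -0.      0.0011]
[ 0.  -0.6 15.7]
[ 0.  -0.6 15.7]
[ 0.  -0.6 15.7]
[ 0.  -0.6 15.7]
[ 0.  -0.6 15.7]
[ 0.  -0.6 15.7]
```

View pics/k1.png

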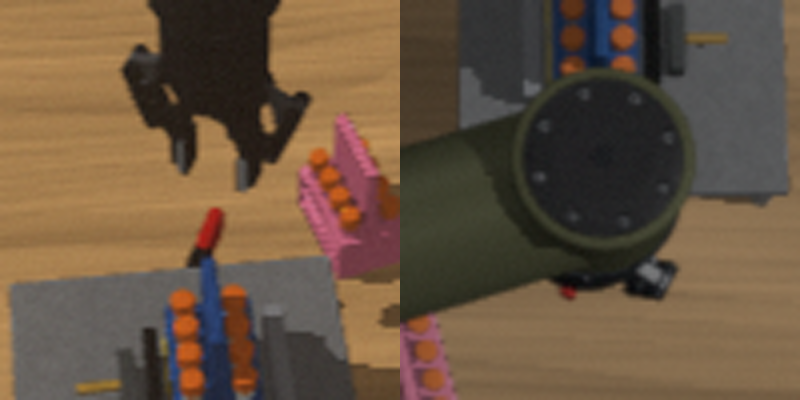

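Request:
send_rows(deltas=[40,0,-0.6,15.5,0,0,0,40,0,-0.6,15.5,0,0,0,40,0,-0.6,15.5,0,0,0.002,40,0,-0.6,15.5,0,0,0.002,40,0,-0.6,14,0,0,0.002])

```text
t: 13.0
position: [0.476, -0.0556, 0.1223]
orientation: [0.735, 3.053, 0.001]
ft_force: [0.2, 1.6, 0.3]
grip_width: 0.0401
```

Request:
send_rows(deltas=[40,0,-0.6,10,0,0,0,40,0,0,7,0,0,0,40,0,0,0,0,0,0])

```text
t: 13.25
position: [0.475, -0.0558, 0.104]
orientation: [-0.735, -3.053, 0.001]
ft_force: [-0.7, 0.8, -0.2]
grip_width: 0.0396
```

```bash
cat >> h.py <<'E'
AX=np.array([.554,-.0945])
def avg(n=8):
    L=[]
    for i in range(n):
        c=cams.capture('scene'); s=manip.observe(); L.append((s['position'],s['ft_force'],s['torque'],s['orientation']))
    p=np.mean([l[0] for l in L],0);f=np.mean([l[1] for l in L],0);sd=np.std([l[1] for l in L],0)
    R=Ro.from_rotvec(L[-1][3]);psi=yawof(R); ty=np.array([-np.sin(psi),np.cos(psi)]);tx=-np.array([np.cos(psi),np.sin(psi)])
    r=p[:2]-AX
    print("t %.2f p %s psi %.4f  rad %.1f tang %.1f mm | F %s sd %s Fty %.2f Ftx %.2f"%(s['t'],p.round(4),psi,r@tx*1e3,r@ty*1e3,f.round(2),sd.round(2),f[:2]@ty,f[:2]@tx))
    return c,f
E
python3 -c "
from h import *
a,f=avg(4);b=cams.capture('top')
i=a['pixels'][170:270,250:350,::-1];j=b['pixels'][200:300,290:390,::-1]
cv2.imwrite('pics/k2.png',np.hstack([cv2.resize(k,(400,400),interpolation=cv2.INTER_CUBIC) for k in (i,j)]))
"
```

```text
t 13.45 p [ 0.4758 -0.0555  0.1056] psi -0.4716  rad 87.4 tang -0.8 mm | F [-0.07  0.12  0.54] sd [0.55 0.28 0.66] Fty 0.08 Ftx 0.12
```

View pics/k2.png

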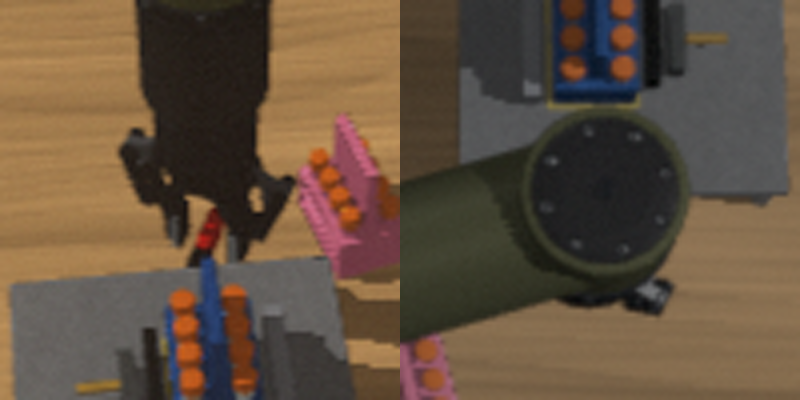

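Request:
send_rows(deltas=[40,0,-4,0,0,0,0,40,0,-4,0,0,0,0,40,0,-2,0,0,0,0,40,0,0,0,0,0,0])

```text
t: 13.83
position: [0.4707, -0.0647, 0.1049]
orientation: [0.735, 3.054, 0.0]
ft_force: [0.2, 0.1, -0.2]
grip_width: 0.0401
```

Request:
send_rows(deltas=[40,0,-1.5,0,0,0,0,40,0,0,0,0,0,0])

```text
t: 14.0
position: [0.4701, -0.0657, 0.1047]
orientation: [-0.734, -3.055, -0.0]
ft_force: [-0.2, 0.3, 1.2]
grip_width: 0.04
```

Request:
send_rows(deltas=[40,0,-1.5,0,0,0,0,40,0,0,0,0,0,0])

```text
t: 14.17
position: [0.4696, -0.0667, 0.1047]
orientation: [0.734, 3.054, 0.001]
ft_force: [1.6, 2.0, -0.6]
grip_width: 0.0402
```

Request:
send_rows(deltas=[40,0,-1.5,0,0,0,0,40,0,0,0,0,0,0])

```text
t: 14.33
position: [0.4696, -0.0669, 0.1047]
orientation: [0.733, 3.054, 0.005]
ft_force: [2.4, 6.4, -1.1]
grip_width: 0.0398
```

```bash
python3 -c "
from h import *
avg(6)"
```

```text
t 14.63 p [ 0.4696 -0.0669  0.1047] psi -0.4707  rad 87.8 tang -13.7 mm | F [ 2.59  6.13 -0.88] sd [0.5  0.42 0.53] Fty 6.64 Ftx 0.47
```

Request:
send_rows(deltas=[40,-0.3,-1.8,0,0,0,-0.02,40,-0.3,-1.8,0,0,0,-0.02,40,-0.3,-1.8,0,0,0,-0.02,40,-0.3,-1.8,0,0,0,-0.02,40,-0.3,-1.8,0,0,0,-0.02])

```text
t: 15.05
position: [0.4682, -0.0747, 0.1047]
orientation: [0.576, 3.085, 0.008]
ft_force: [7.1, 9.1, -3.7]
grip_width: 0.04
```

```bash
python3 -c "
from h import *
avg(8)"
```

```text
t 15.45 p [ 0.4681 -0.0749  0.1047] psi -0.3704  rad 87.2 tang -12.8 mm | F [ 6.98  8.68 -2.81] sd [0.35 0.51 0.51] Fty 10.62 Ftx -3.37
```

Request:
send_rows(deltas=[40,-0.3,-1.8,0,0,0,-0.02,40,-0.3,-1.8,0,0,0,-0.02,40,-0.3,-1.8,0,0,0,-0.02,40,-0.3,-1.8,0,0,0,-0.02,40,-0.3,-1.8,0,0,0,-0.02])

```text
t: 15.87
position: [0.4672, -0.0835, 0.1047]
orientation: [0.421, 3.108, 0.009]
ft_force: [9.9, 10.4, -4.6]
grip_width: 0.04
```

```bash
python3 -c "
from h import *
avg(10)"
```

```text
t 16.37 p [ 0.4672 -0.0837  0.1047] psi -0.2704  rad 86.6 tang -12.8 mm | F [ 9.42  9.12 -4.46] sd [0.35 0.32 0.53] Fty 11.30 Ftx -6.64
```

```bash
cat >> h.py <<'E'
import pickle
def jaw(name):
    a=cams.capture('scene');b=cams.capture('top')
    P1=pickle.load(open('P1.pkl','rb'))
    o=lambda p,x,y,w,h:p['pixels'][y:y+h,x:x+w,::-1]
    A=[cv2.resize(o(p,260,230,64,56),(400,350),interpolation=cv2.INTER_CUBIC) for p in(P1['scene'],a)]
    B=[cv2.resize(o(p,315,185,64,42),(400,262),interpolation=cv2.INTER_CUBIC) for p in(P1['top'],b)]
    cv2.imwrite('pics/'+name,np.vstack([np.hstack(A),np.hstack(B)][:2])[:600])
    # rack shift by ECC/phase on handle/caps region, top & scene
    for n,p,q,(x,y,w,h) in(('scene',P1['scene'],a,(288,238,30,44)),('top',P1['top'],b,(326,190,26,30))):
        def g(p): 
            hsv=cv2.cvtColor(p['pixels'],cv2.COLOR_RGB2HSV); return (((hsv[...,0]>100)&(hsv[...,0]<128)&(hsv[...,1]>90))|((hsv[...,0]<18)&(hsv[...,1]>150))).astype(np.float32)[y:y+h,x-6:x+w+6]
        m1,m2=g(p),g(q); cx=lambda m:np.array([(m*np.arange(m.shape[1])).sum()/m.sum(),m.sum()])
        print(n,'centroid u, area',cx(m1).round(2),cx(m2).round(2))
E
python3 -c "
from h import *
jaw('j1.png')
P1=pickle.load(open('P1.pkl','rb'))
for n in P1: print(proj(P1[n],[[.639,-.0625,.16],[.639,-.0555,.16]]))"
```

```text
scene centroid u, area [ 20.9 680. ] [ 21.45 703.  ]
top centroid u, area [ 18.45 436.  ] [ 18.33 459.  ]
[[303.42233838 261.33351166]
 [305.94161809 261.15737754]]
[[338.41126796 208.82556967]
 [335.98191766 208.77047151]]
```

View pics/j1.png

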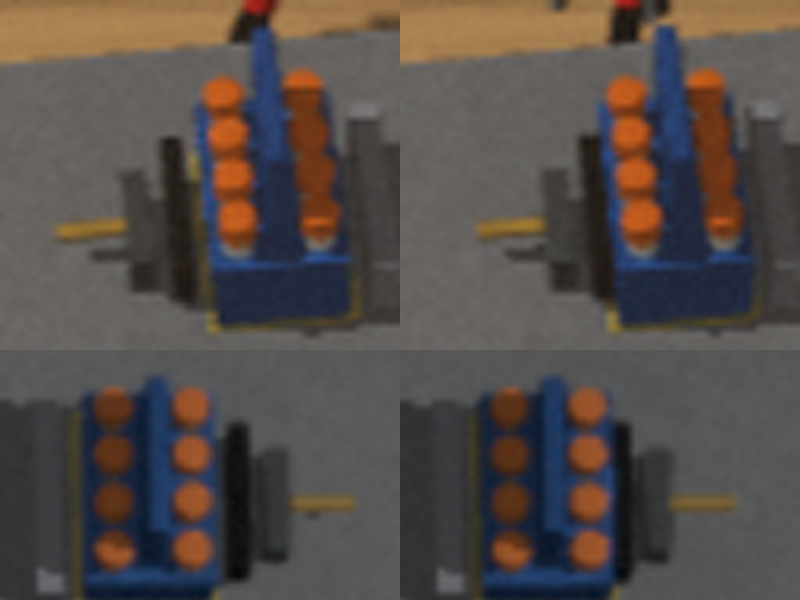

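The jaw has just reached the rack, which has moved about 0.5 px in scene. The knob is at about 0.19 rad, so the fence should come near 0.34 and 10 N near 0.45. I'll go on in small steps and ease the radial load.

Request:
send_rows(deltas=[40,0.1,-1.4,0,0,0,-0.016,40,0.1,-1.4,0,0,0,-0.016,40,0.1,-1.4,0,0,0,-0.016,40,0.1,-1.4,0,0,0,-0.016,40,0.1,-1.4,0,0,0,-0.016])

```text
t: 16.88
position: [0.4654, -0.0901, 0.1051]
orientation: [0.296, 3.121, 0.009]
ft_force: [9.3, 11.3, -3.2]
grip_width: 0.0401
```

```bash
cat >> h.py <<'E'
def mom(f,psi):
    ty=np.array([-np.sin(psi),np.cos(psi)]);tx=-np.array([np.cos(psi),np.sin(psi)])
    return f[:2]@ty,f[:2]@tx
E
python3 -c "
from h import *
avg(12);jaw('j2.png')"
```

```text
t 17.48 p [ 0.4653 -0.0903  0.1052] psi -0.1902  rad 87.9 tang -12.6 mm | F [ 9.49  9.8  -2.63] sd [0.54 0.57 0.43] Fty 11.41 Ftx -7.47
scene centroid u, area [ 20.9 680. ] [ 22.74 707.  ]
top centroid u, area [ 18.45 436.  ] [ 16.62 473.  ]
```

Request:
send_rows(deltas=[40,-0.5,-1.1,0,0,0,-0.012,40,-0.5,-1.1,0,0,0,-0.012,40,-0.5,-1.1,0,0,0,-0.012])

```text
t: 17.83
position: [0.4656, -0.0936, 0.1051]
orientation: [0.24, 3.128, 0.008]
ft_force: [4.4, 12.5, -0.2]
grip_width: 0.0399
```

```bash
python3 -c "
from h import *
avg(12);jaw('j3.png')"
```

```text
t 18.43 p [ 0.4655 -0.0938  0.1051] psi -0.1541  rad 87.5 tang -12.8 mm | F [ 5.51 10.9  -0.58] sd [0.54 0.47 0.54] Fty 11.62 Ftx -3.78
scene centroid u, area [ 20.9 680. ] [ 23.44 705.  ]
top centroid u, area [ 18.45 436.  ] [ 16.33 462.  ]
```

Request:
send_rows(deltas=[40,-0.4,-0.9,0,0,0,-0.01,40,-0.4,-0.9,0,0,0,-0.01,40,-0.4,-0.9,0,0,0,-0.01])

```text
t: 18.78
position: [0.4659, -0.0965, 0.105]
orientation: [0.194, 3.132, 0.008]
ft_force: [2.5, 11.9, 0.8]
grip_width: 0.04
```

```bash
python3 -c "
from h import *
avg(12);jaw('j4.png')"
```

```text
t 19.38 p [ 0.4658 -0.0966  0.105 ] psi -0.1240  rad 87.2 tang -13.0 mm | F [ 2.52 11.53  1.12] sd [0.41 0.48 0.43] Fty 11.75 Ftx -1.08
scene centroid u, area [ 20.9 680. ] [ 23.95 706.  ]
top centroid u, area [ 18.45 436.  ] [ 15.79 468.  ]
```

View pics/j4.png

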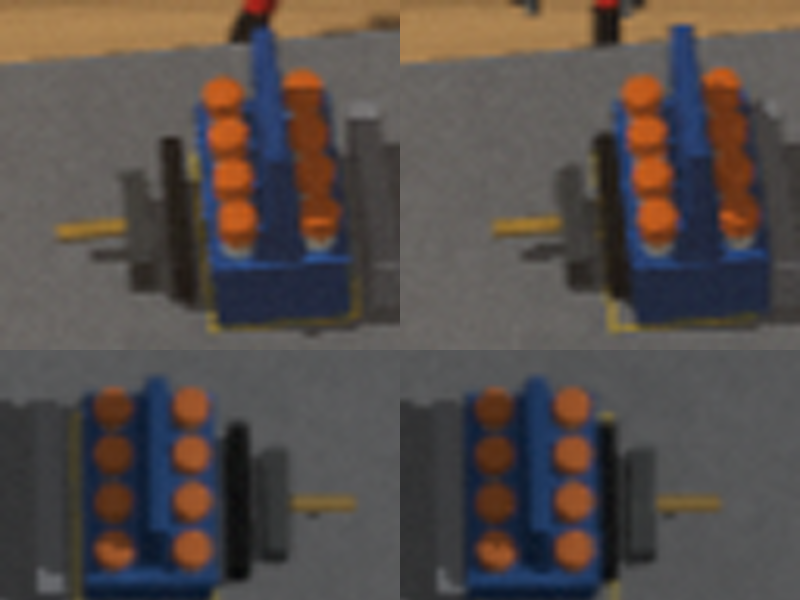

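Request:
send_rows(deltas=[40,-0.3,-0.9,0,0,0,-0.01,40,-0.3,-0.9,0,0,0,-0.01,40,-0.3,-0.9,0,0,0,-0.01])

```text
t: 19.73
position: [0.4662, -0.0992, 0.105]
orientation: [0.146, 3.135, 0.008]
ft_force: [1.7, 12.9, 2.2]
grip_width: 0.04
```

```bash
python3 -c "
from h import *
avg(12);jaw('j5.png')"
```

```text
t 20.33 p [ 0.4662 -0.0993  0.105 ] psi -0.0939  rad 87.0 tang -13.0 mm | F [ 1.35 12.03  1.98] sd [0.57 0.63 0.36] Fty 12.11 Ftx -0.21
scene centroid u, area [ 20.9 680. ] [ 24.15 700.  ]
top centroid u, area [ 18.45 436.  ] [ 15.6 455. ]
```

Request:
send_rows(deltas=[40,-0.2,-0.9,0,0,0,-0.01,40,-0.2,-0.9,0,0,0,-0.01,40,-0.2,-0.9,0,0,0,-0.01])

```text
t: 20.68
position: [0.4666, -0.1016, 0.105]
orientation: [0.099, 3.137, 0.009]
ft_force: [1.4, 15.8, 3.6]
grip_width: 0.04
```

```bash
python3 -c "
from h import *
avg(12);jaw('j6.png')"
```

```text
t 21.28 p [ 0.4666 -0.1017  0.105 ] psi -0.0637  rad 86.8 tang -12.8 mm | F [ 1.26 13.73  2.08] sd [0.47 0.49 0.46] Fty 13.79 Ftx -0.39
scene centroid u, area [ 20.9 680. ] [ 24.11 703.  ]
top centroid u, area [ 18.45 436.  ] [ 15.58 455.  ]
```

Request:
send_rows(deltas=[40,-0.2,-0.9,0,0,0,-0.01,40,-0.2,-0.9,0,0,0,-0.01,40,-0.2,-0.9,0,0,0,-0.01,40,0,0,0,0,0,0])

```text
t: 21.72
position: [0.4671, -0.1041, 0.105]
orientation: [0.052, 3.138, 0.01]
ft_force: [1.2, 14.6, 2.5]
grip_width: 0.04
```

```bash
python3 -c "
from h import *
avg(14)"
```

```text
t 22.42 p [ 0.4671 -0.1041  0.105 ] psi -0.0336  rad 86.5 tang -12.6 mm | F [ 1.14 15.13  2.44] sd [0.49 0.36 0.48] Fty 15.16 Ftx -0.63
```

Request:
send_rows(deltas=[40,-0.2,-0.9,0,0,0,-0.01,40,-0.2,-0.9,0,0,0,-0.01,40,-0.2,-0.9,0,0,0,-0.01,40,-0.2,-0.9,0,0,0,-0.01,40,0,0,0,0,0,0])

```text
t: 22.83
position: [0.4679, -0.1074, 0.1049]
orientation: [-0.011, 3.138, 0.011]
ft_force: [0.5, 17.5, 3.6]
grip_width: 0.0399
```

```bash
python3 -c "
from h import *
avg(14);jaw('j7.png')"
```

```text
t 23.53 p [ 0.4679 -0.1074  0.1049] psi 0.0066  rad 86.2 tang -12.3 mm | F [ 0.74 17.22  2.97] sd [0.52 0.34 0.37] Fty 17.22 Ftx -0.85
scene centroid u, area [ 20.9 680. ] [ 24.13 702.  ]
top centroid u, area [ 18.45 436.  ] [ 15.78 449.  ]
```

View pics/j7.png

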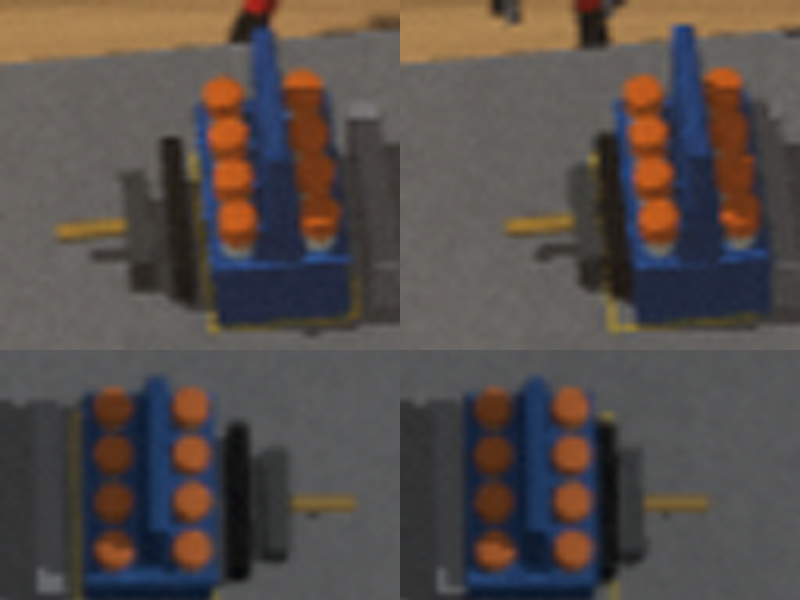

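Moment and travel both give about 10 N on the fence. I'll back the finger off to mid-gap, then lift.

Request:
send_rows(deltas=[40,0,2,0,0,0,0,40,0,3,0,0,0,0,40,0,4,0,0,0,0,40,0,4,0,0,0,0,40,0,2,0,0,0,0])

```text
t: 24.05
position: [0.4663, -0.0958, 0.1045]
orientation: [0.007, -3.141, 0.0]
ft_force: [0.2, -0.3, -0.3]
grip_width: 0.04
```

```bash
python3 -c "
from h import *
avg(6)"
```

```text
t 24.35 p [ 0.4664 -0.0959  0.1046] psi 0.0041  rad 87.6 tang -1.1 mm | F [-0.33 -0.07  0.06] sd [0.58 0.4  0.27] Fty -0.07 Ftx 0.33
```

Request:
send_rows(deltas=[40,0,0,-5,0,0,0,40,0,0,-15,0,0,0,40,0,0,-25,0,0,0,40,0,0,-30,0,0,0,40,0,0,-30,0,0,0])

```text
t: 24.77
position: [0.4661, -0.0962, 0.211]
orientation: [0.006, -3.141, 0.0]
ft_force: [1.7, 0.6, 0.5]
grip_width: 0.0399
```

Request:
send_rows(deltas=[40,0,0,-30,0,0,0,40,0,-20,-20,0,0,0,40,10,-30,-10,0,0,0,40,10,-30,0,0,0,0,40,10,-30,0,0,0,0])

```text
t: 25.18
position: [0.4368, -0.2072, 0.2713]
orientation: [-0.008, 3.139, -0.0]
ft_force: [0.4, 0.6, -0.4]
grip_width: 0.04
```

Request:
send_rows(deltas=[40,10,-30,0,0,0,0,40,10,-30,0,0,0,0,40,10,-30,0,0,0,0,40,0,-15,0,0,0,0,40,0,0,0,0,0,0])

```text
t: 25.6
position: [0.4064, -0.3138, 0.2696]
orientation: [0.001, -3.141, 0.0]
ft_force: [-0.5, -0.1, -0.3]
grip_width: 0.0401
```

```bash
python3 - <<'E'
from h import *
jaw('j8.png')
a=cams.capture('scene');b=cams.capture('top')
save(a,'fs.png',(140,180,500,340),2.2);save(b,'ft.png',(140,160,490,320),2.2)
s=manip.observe();print(s['t'],s['position'],s['ft_force'])
P0=pickle.load(open('P0.pkl','rb'))
for th in('other_rack_handle','jar','stapler','cup','carton'):
    for n,p in(('scene',a),('top',b)):
        r=[m['bbox'] for m in spotter.masks_of(p,th)][:1];print(th,n,r)
E
```

```text
scene centroid u, area [ 20.9 680. ] [ 24.13 692.  ]
top centroid u, area [ 18.45 436.  ] [ 15.61 447.  ]
25.8 [ 0.40755874 -0.3108248   0.26989746] [-0.40116162 -0.02245451  0.00102633]
other_rack_handle scene [[377.8, 205.6, 26.1, 39.7]]
other_rack_handle top [[221.7, 262.8, 25.4, 31.7]]
jar scene [[454.0, 251.2, 33.4, 32.2]]
jar top [[151.5, 206.4, 33.8, 27.1]]
stapler scene [[445.5, 213.0, 22.6, 35.8]]
stapler top [[158.3, 251.9, 13.7, 42.6]]
cup scene [[170.4, 221.0, 23.6, 27.3]]
cup top []
carton scene [[153.3, 273.5, 27.1, 25.5]]
carton top [[458.1, 218.8, 23.0, 27.2]]
```

View pics/j8.png

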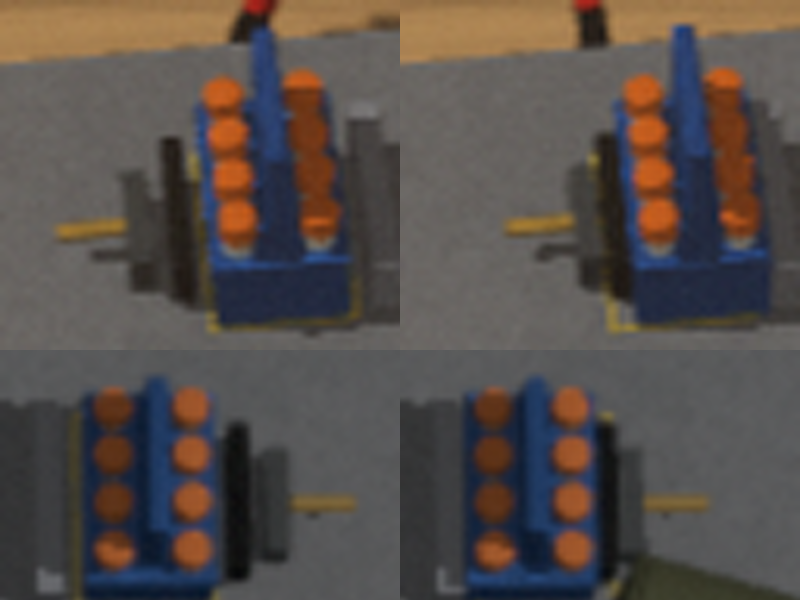

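View pics/fs.png

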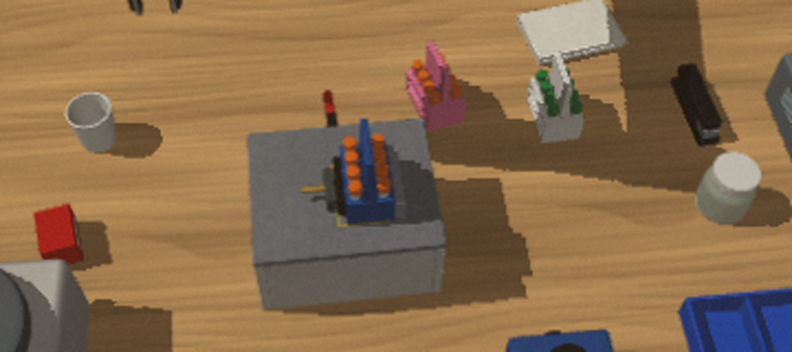

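View pics/ft.png

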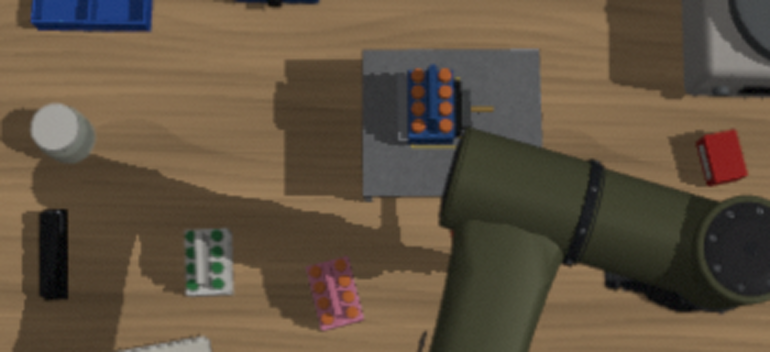

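The rack is upright against the fence with the pad on it, at full-frame scene (308,258). The jaw and wing stayed where they were left, the hand is clear, and nothing else has moved.

```bash
python3 -c "
from rig import manip
print(manip.job_done())"
```

```text
the job is handed in; nothing more can be done
None
```

I set the blue rack upright in the bay and let go, then swung the knob by its red wing to about 0.46 rad. That holds the rack against the fence with an estimated 10 N, inside the 5 to 17 N window. The hand is clear and the job was handed in at about 26 s of the 72 s.

- **Clamp force:** the wing moment rose by about 0.445 N m above its sliding level, which gives about 9.9 N. The travel past fence contact gives about 9.2 N. Neither is a direct reading, because there is no sensor between the rack and the fence.
- **Last pictures:** the rack stands upright against the fence with the pad on it. It did not move when the finger backed off, and the jaw and wing stayed where I left them.
- **Other things:** the other rack, jar, stapler and carton were found where they started. The cup was hidden by the arm in the final top view, so I checked it only in the scene view, where it had not moved.
- **Disagreements:**
  - The automatic fit of the rack's position failed once, while the gripper covered it. I placed the rack by the first measurements and by eye instead.
  - The wing's angle differed by up to about 0.2 rad between the two views. I used the stated geometry, and the first finger contact came within 0.3 mm of where that predicted.

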